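# Unlock the reagent drawer

### The arm

A 6-joint arm with a two-finger parallel gripper is mounted at the origin on the work surface. World frame = base frame: x ahead of the robot, y to its left, z up, the work surface at z = 0. Lengths are in m, angles in rad, forces in N, time in s.
With the tool pointing down it reaches from about 0.4 to 0.825 m from the base axis. Payload 7 kg.
Tool frame: the origin (TCP) lies midway between the tips of the shut fingers; the grasp point (between the pads) lies 19 mm behind it; z points along the fingers, y is the line along which they close (so a half turn about z gives the same grasp; the last joint's range is limited). The gripper opens to 85 mm and grips with 20 to 120 N. Pads are 22 mm wide; open, the fingers measure 114 mm over their backs; the gripper's body (76 mm by 85 mm) begins 54 mm behind the grasp point. The pads swing forward as they close: fully open they stand 13 mm farther back than shut.
Start: joints at [-0.949, 0.359, 0.012, 0, -1.224, -0.288], TCP at [0.221, -0.638, 0.231] pointing down, gripper open.
Joint ranges: [-3.07, 3.07], [-1.43, 2.12], [-1.02, 1.25], [-3.03, 1.67], [-3.05, -0], [-3.03, 3.03]. Speed limits (rad/s): [2.39, 2.39, 3.01, 3.14, 3.14, 3.14].

### API

Orientations are given as a unit quaternion [w, x, y, z].
In Python, from cell import robot gives the robot as it stands. The module is installed in compiled form; this text tells all that it offers.
- The arm moves only by the tool jog_arm, never from a script. Its argument "plan" is a list of rows, each a list of 2 entries, a list of its own where there are three numbers: the shift along the world's x, y, z in m, then the turn about the world's z in rad. A call has 1 to 20 rows; each row shifts and turns the commanded pose from where the row before left it; what a row does not reach is not made up. A row lasts 1/12 s, in which the tool goes at most 41.7 mm and 7.16 degrees, less where a joint would pass 70% of its speed; a pose out of reach is approached as far as the arm can. A call is refused whole if a number of a shift passes 0.0417 or a number of a turn 0.125, either way. A call with a gripper value outside its range is refused whole. "fingers" is the opening, from 0 (shut) to 1 (fully open), set as the call begins (left out, the last holds). The fingers move at their own pace and stop on an object; "squeeze" is the grip in N (left out, the last holds). Time passes only in rows, so rows that do not move let the fingers close. It gives the time, the measured TCP pose, the force, the opening and the grip force at its end, in the units of the state.
- robot.observe(): the state, without advancing time (a new reading comes with each control period).
- robot.get_image(name): name is "side" or "top"; returns (picture, depth): 420x560x3 uint8, red, green, blue; 420x560 float32, m along the optical axis (not along the pixel's ray), 0 where there is no reading.
- robot.get_calibration(name): a dict with "K" (3x3 intrinsics, pixels), "extrinsics" (4x4, takes a point from camera to world coordinates). Camera axes: x right, y up, looking along -z (the intrinsics and any distortion apply to the point x, -y, -z); pixel columns grow to the right and rows downward; lengths in m; the calibration is good to about 2 mm. A picture is of the moment at which its call begins. get_calibration takes no time and is no camera call.
- robot.close_job(): hands the job in; it is judged then, once.
Trained networks look in the newest picture that a camera, given by its name, has taken for a name from the list of things; names that differ only in an ending like _2 or _b are one class to them, and where a whole thing is asked for, a point or a joint stands for the part that bears it (a point fixed in the world has none). Each returns a list of dicts, best first, with "confidence" (0 to 1); they miss things now and then, are a little off and sometimes report something else, mostly with a low value. They report only what shows in the picture. A call takes as long as a camera call.
- robot.regions_of(camera, query): "mask" (420x560 bool, what is visible of it) and "box" ([left, top, width, height] in pixels, round what is visible of it).
The state is a dict: "time_s": time; "q": joint angles; "joint_vel": joint speeds; "joint_torque": joint torques, N m; "eef_pos": TCP position; "tool_rot": TCP orientation; "ft_force": force on the tool from outside, world axes, zero at the start; "ft_torque": the same for the moment, N m; "gripper_width": opening from 0.0 (shut) to 1.0 (fully open); "grip_force": force on a finger pad.
Only numpy, scipy, OpenCV 4.12 (cv2) and the standard library are available. Lean on these libraries where they do the work, as an engineer would, in place of code of your own. Each camera call takes 0.05 s, during which the arm holds its last target. There are 200 camera calls.

### The job

Take the orange-headed key out of its grey holder and push it fully home in the lock in the top of the white bench cabinet: the brass lock cylinder floats, so feel for the slot gently, pushing with no more than about 30 N until the key is in. Turn it clockwise to its stop, without forcing it, to draw back the hidden bolt, then pull the drawer open by at least 7 cm. Leave the key standing fully home in the lock, let go of everything, and do not disturb the bottle, the jar or the lime-green kit box.

Things in the scene. Friction and masses are not known exactly. Their poses are not given: they have to be found in the camera images.
- key: loose key hanging upright, blade down, in the holder. Origin at the centre of the blade's tip; z up to the head, x across its thickness, y across its width; the same after a half turn about z. Steel blade 5 (x) by 12 (y) mm from z 0 to 26 (tapering over the last 3 mm to 3 by 9). Shoulder 10 by 20 mm from z 26 to 34. About 45 g
- key_head (a point): middle of the key's flat orange head, 55 mm above its tip; axes as the key's. The head is 10 mm thick (x), 34 mm wide (y), and spans 33 to 70 mm above the tip. Grip it from above across its 10 mm thickness, with the fingertips at least 40 mm above the key's tip
- holder: fixed grey block 56 x 56 x 45 mm with a slot in its top in which the key hangs by its shoulder, tip 19 mm above the bench. Origin under its centre; the slot runs along its y
- cabinet: fixed white bench cabinet, 240 (x) by 260 (y) by 124 mm high; origin under its centre, z up; the drawer front is on its -x side
- lock_window (a point): centre of a 40 (x) by 50 (y) mm dark-rimmed opening in the cabinet's 4 mm thick top, level with the top surface, 124 mm above the bench; axes as the cabinet's. It is fixed. 4 mm below it lies the flat brass face of the lock cylinder, which fills the opening. The key is fully home with its tip 30 mm below this point, its shoulder on the brass
- plug (a joint): turn of the lock cylinder in rad, 0 to 1.3 (its stop), growing clockwise seen from above; it takes about 0.06 N m, and stays where it is left. The hidden bolt is clear of the drawer from about 1.02 rad. The blade has about 0.1 rad of play in the slot. Twisting on by 0.4 N m or more at the stop counts as forcing
- drawer (a joint): how far the drawer is pulled out along the cabinet's -x, m, 0 shut to 0.10; about 3 N moves it when unlocked, and it stays where it is left; locked, it has about 5 mm of play
- drawer_handle (a point): middle of the steel bar pull of the drawer (moves with it): bar 10 mm thick, 90 mm long along the cabinet's y, 45 mm in front of the drawer front, 104 mm above the bench; free from above, 20 mm below the cabinet's top
- bottle: loose white bottle with a blue cap, 60 mm across, 140 mm high, on the bench on the other side from the holder; origin under its centre. Leave it alone
- jar: loose amber jar, 44 mm across, 55 mm high, standing on the rear half of the cabinet's top; origin under its centre. Leave it alone
- kit_box: loose lime-green carton 110 x 150 x 70 mm on the bench; origin under its centre. Leave it alone
- lock_face (a point): fixed point 4 mm below lock_window, on the brass face. Key slot: 16 (x) by 6 (y) mm, 26 mm deep, 1 mm chamfer, along the cabinet's x while plug is 0. The cylinder floats: the slot's centre lies 3 to 11 mm from this point, to +y or -y (0.5 mm in x), unmeasured. It resists light rubbing, shifts under about 8 N in y (to 12.5 mm) or 5 N in x (2.5 mm), and so follows a blade that is in it

How it is judged:
By the outcome, as a careful person would: the job done as asked, in the order asked, and still so for the second after the job is handed in, with the robot touching nothing.
It also fails if it takes over 72 s, if anything falls off the work surface, if the arm or the gripper's body presses on something with over 40 N, if the wrist force passes 120 N, or if a joint passes its speed limit or range.

## Working session

There is one attempt and no reset: what is moved stays moved. The work goes in short steps, Python scripts to look and compute and a tool call to move; the robot and the scene stay as the last step left them, time stands still between calls to the robot, and variables do not carry over. Pictures are saved under pics/ and viewed, at most 10 in all, crops included, and the job is handed in when it is done.

Besides the shell and the picture viewer there is one more tool, called after "Emit:" by a JSON object that holds its "op" and its "data", one argument or row to a line. jog_arm: Moves the arm, as the interface text tells. Its arguments: {"type":"object","properties":{"plan":{"type":"array","items":{"type":"array"}},"fingers":{"type":"number"},"squeeze":{"type":"number"}},"required":["plan"]}

```bash
mkdir -p pics; cat > h.py <<'E'
import numpy as np, cv2
from cell import robot
def cloud(n,d):
    c=robot.get_calibration(n);K=np.array(c["K"]);E=np.array(c["extrinsics"])
    v,u=np.mgrid[0:d.shape[0],0:d.shape[1]]
    p=np.stack([(u-K[0,2])/K[0,0]*d,-(v-K[1,2])/K[1,1]*d,-d],-1)
    return p@E[:3,:3].T+E[:3,3]
def snap(n,name=None):
    im,d=robot.get_image(n)
    if name: cv2.imwrite(f"pics/{name}.png",im[...,::-1])
    return im,d,cloud(n,d)
E
python3 - <<'E'
from h import *
np.set_printoptions(precision=4,suppress=True)
for n in ["side","top"]:
    c=robot.get_calibration(n);print(n,{k:(np.array(v) if k in("K","extrinsics") else v) for k,v in c.items()})
    im,d,P=snap(n,n+"0")
    for q in ["key","key_head","holder","cabinet","drawer_handle","bottle","jar","kit_box"]:
        for r in robot.regions_of(n,q)[:2]:
            m=r["mask"]&(d>0);p=P[m]
            print(n,q,round(r["confidence"],2),r["box"],m.sum(),np.median(p,0) if m.sum() else '',np.percentile(p,[2,98],axis=0).ravel() if m.sum() else '')
s=robot.observe();print(s["time_s"],s["eef_pos"],s["tool_rot"],s["ft_force"])
E
```

```text
side {'K': array([[464.8942,   0.    , 276.8923],
       [  0.    , 464.8942, 210.9261],
       [  0.    ,   0.    ,   1.    ]]), 'extrinsics': array([[-0.9849,  0.114 , -0.1303,  0.4699],
       [-0.1725, -0.7107,  0.6821,  0.8387],
       [-0.0148,  0.6942,  0.7196,  0.9868],
       [ 0.    ,  0.    ,  0.    ,  1.    ]])}
side key 0.67 [183.3, 178.1, 134.1, 118.7] 10640 [0.6885 0.1223 0.1237] [ 0.5575 -0.0593  0.0102  0.8247  0.1963  0.1283]
side key 0.61 [344.5, 148.7, 3.3, 15.5] 71 [ 0.4658 -0.2817  0.0775] [ 0.4586 -0.3759  0.0041  0.4734 -0.2716  0.0933]
side key_head 0.5 [348.6, 148.7, 1.2, 16.9] 28 [ 0.4657 -0.2757  0.0857] [ 0.463  -0.2987  0.0623  0.4683 -0.2708  0.0927]
side holder 0.64 [336.2, 159.3, 20.4, 22.5] 399 [ 0.4619 -0.2669  0.0393] [ 0.4336 -0.3188  0.0009  0.4926 -0.2589  0.0515]
side cabinet 0.73 [185.0, 181.2, 127.8, 114.8] 10851 [0.6893 0.1218 0.1237] [ 0.5574 -0.0608  0.0051  0.8268  0.1963  0.1283]
side cabinet 0.16 [194.2, 308.1, 77.2, 85.7] 4118 [0.6608 0.3848 0.0705] [0.6045 0.2972 0.0127 0.7239 0.446  0.0745]
side drawer_handle 0.74 [276.8, 195.1, 40.3
[... 1339 characters left out ...]
  0.1873  0.1265]
top cabinet 0.49 [395.8, 266.0, 34.3, 29.9] 711 [ 0.4665 -0.2802  0.0436] [ 0.4372 -0.3154  0.0034  0.491  -0.2617  0.0474]
top drawer_handle 0.89 [191.9, 215.2, 121.3, 38.1] 1778 [0.5763 0.0708 0.1091] [ 0.5267 -0.0478 -0.0014  0.5901  0.1851  0.1218]
top bottle 0.62 [125.3, 253.1, 41.4, 28.8] 929 [0.4889 0.2803 0.0955] [0.4621 0.2632 0.0115 0.5157 0.3093 0.1412]
top jar 0.85 [257.1, 101.6, 24.1, 28.0] 514 [0.7829 0.0381 0.177 ] [0.769  0.0186 0.1337 0.8078 0.0576 0.1805]
top kit_box 0.83 [72.2, 149.8, 90.0, 69.2] 4204 [0.6594 0.3567 0.0697] [0.6028 0.2864 0.0069 0.7195 0.4382 0.0733]
0.9 [ 0.2211 -0.6377  0.2313] [-0.     -0.1661  0.9861  0.    ] [-0.0261  0.4247  0.9371]
```

```bash
python3 - <<'E'
import cv2,numpy as np
t=cv2.imread("pics/top0.png");s=cv2.imread("pics/side0.png")
a=cv2.resize(t[90:310,60:445],None,fx=2,fy=2,interpolation=3)
cv2.imwrite("pics/a.png",a)
b=np.hstack([cv2.resize(s[140:240,280:380],(400,400),interpolation=3),cv2.resize(s[170:300,180:310],(400,400),interpolation=3)])
cv2.imwrite("pics/b.png",b)
E
```

```text
(no output)
```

View pics/a.png

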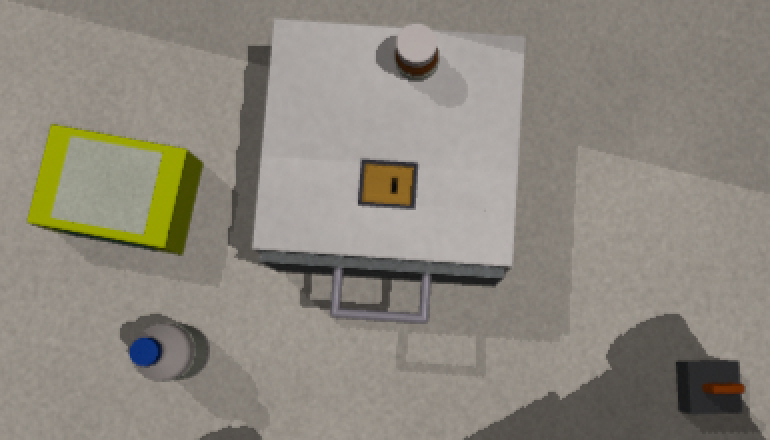

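View pics/b.png

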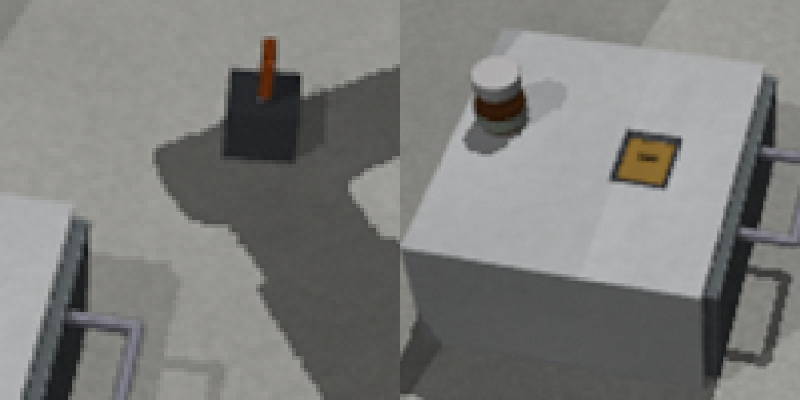

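The top view shows the slot at crop (394,185), about (257,182) in the full picture, just right (-y) of the window centre. The key head lies along world y at full-picture (422,284), and the bar pull sits at about (250,250). The side view agrees. Next I'll measure precisely from both views.

```bash
cat > m.py <<'E'
from h import *
np.set_printoptions(precision=4,suppress=True)
def rect(p):
    (c,s,a)=cv2.minAreaRect((p[:,:2]*1000).astype(np.float32));return np.array(c)/1000,np.array(s),a
def plane(n,uv,z):
    c=robot.get_calibration(n);K=np.array(c["K"]);E=np.array(c["extrinsics"])
    uv=np.atleast_2d(uv);r=np.stack([(uv[:,0]-K[0,2])/K[0,0],-(uv[:,1]-K[1,2])/K[1,1],-np.ones(len(uv))],-1)@E[:3,:3].T
    return E[:3,3]+r*((z-E[2,3])/r[:,2])[:,None]
if __name__=="__main__":
  for n in ["top","side"]:
    im,d,P=snap(n);hsv=cv2.cvtColor(im,cv2.COLOR_RGB2HSV);x,y,z=P[...,0],P[...,1],P[...,2]
    top=(z>.118)&(z<.13)&(x>.5)&(y>-.1)&(y<.22)
    m=cv2.morphologyEx(top.astype(np.uint8),cv2.MORPH_OPEN,np.ones((3,3)))>0
    print(n,"cab top",rect(P[m]),np.median(z[m]))
    near=(abs(x-.655)<.06)&(abs(y-.065)<.06)
    brass=near&(hsv[...,0]>8)&(hsv[...,0]<28)&(hsv[...,1]>110)&(hsv[...,2]>80)
    g=im.max(-1).astype(float)
    rim=near&(g<130)|brass
    for nm,mm,zz in(("brass",brass,.12),("rim",rim,.123)):
        v,u=np.nonzero(mm);print(nm,len(u),rect(plane(n,np.c_[u,v],zz)),np.median(z[mm]))
    v,u=np.nonzero(brass);u0,u1,v0,v1=u.min()+3,u.max()-3,v.min()+3,v.max()-3
    sub=g[v0:v1+1,u0:u1+1];w=np.clip(np.median(g[brass])-15-sub,0,None)
    vv,uu=np.mgrid[v0:v1+1,u0:u1+1];print(sub.astype(int))
    print("slot",plane(n,[(uu*w).sum()/w.sum(),(vv*w).sum()/w.sum()],.12))
    k=(hsv[...,0]<16)&(hsv[...,1]>150)&(abs(x-.465)<.05)&(abs(y+.285)<.05)&(z>.05)
    kt=k&(z>.084);print("key",k.sum(),P[k].mean(0),"top",kt.sum(),rect(P[kt]),z[kt].max(),np.percentile(P[kt],[3,97],axis=0).ravel())
    ho=(abs(z-.045)<.006)&(abs(x-.465)<.06)&(abs(y+.285)<.06)&~k;print("holder",rect(P[ho]),np.median(z[ho]))
    b=(x>.5)&(x<.55)&(z>.085)&(z<.12)&(abs(y-.07)<.1);print("bar",b.sum(),rect(P[b]),np.percentile(z[b],[10,50,90]))
E
python3 m.py
```

```text
top cab top (array([0.7075, 0.0625]), array([260.4738, 241.5548]), 87.47093963623047) 0.1234686851006287
brass 433 (array([0.6627, 0.0653]), array([48.7565, 39.5174]), 87.01008605957031) 0.11937689890686054
rim 696 (array([0.6361, 0.0503]), array([ 88.0568, 102.452 ]), 88.78851318359375) 0.12022402842175034
[[140 140 139 140 140 140 141 140 142 142 143 144 143 144 144 143 145 145
  146 145]
 [140 140 140 140 139 140 140 141 141 141 142 141 142 141 141 141 142 143
  142 143]
 [138 139 141 140 141 139 140 141 141 141 141 140 140 140 139 140 141 142
  142 142]
 [138 140 139 138 139 139 139 140 140 140 138 129 113 117 117 133 141 141
  141 140]
 [139 139 140 138 139 139 139 140 139 139 137 116  46  47  68 127 140 140
  140 139]
 [141 141 142 140 141 140 140 140 140 140 138 117  38  37  63 130 140 142
  140 141]
 [138 138 139 140 140 140 141 141 142 141 138 109  26  20  65 135 141 141
  140 142]
 [141 141 141 141 141 142 141 141 142 141 136 100  20  11  58 134 142 141
  140 141]
 [140 141 141 141 142 142 143 143 143 143 138 101  19   9  58 137 143 143
  141 141]
 [141 142 141 142 141 143 
[... 1392 characters left out ...]
 57  57  63  92 128 139]
 [138 139 135 127 121 120 114 112 104 119 137 141]
 [137 136 135 136 136 138 139 141 134 139 141 140]
 [137 135 133 133 135 139 138 138 138 139 139 140]
 [135 134 135 135 134 136 138 137 138 140 139 138]
 [135 135 134 135 136 137 137 137 139 139 139 139]]
slot [[0.6633 0.058  0.12  ]]
key 41 [ 0.4645 -0.2802  0.0801] top 22 (array([ 0.4643, -0.2862]), array([ 6.6223, 28.0673]), 4.360659599304199) 0.09441620101309867 [ 0.4608 -0.2994  0.085   0.468  -0.2723  0.0937]
holder (array([ 0.4662, -0.2902]), array([55.5191, 64.1291]), 3.3404414653778076) 0.046249786471411924
bar 164 (array([0.5379, 0.07  ]), array([102.0126,  23.7463]), 89.774169921875) [0.1063 0.1088 0.1114]
```

Measured from both views:

| Item | Value |
|---|---|
| Key | (0.4645, -0.289), thickness axis yaw +0.03 |
| Window centre | (0.662, 0.065) |
| Slot | (0.6625, 0.058) |
| Cabinet yaw | about -0.046 |
| Bar | y about 0.07 |

Sizes and heights agree with the text. I'll approach above the key first.

Emit:
{"op": "jog_arm", "data": {
  "plan": [
    [[0.02,0.029,0],0.105],
    [[0.02,0.029,0],0.105],
    [[0.02,0.029,0],0.105],
    [[0.02,0.029,0],0.105],
    [[0.02,0.029,0],0.105],
    [[0.02,0.029,-0.01],0.105],
    [[0.02,0.029,-0.01],0.105],
    [[0.02,0.029,-0.01],0.105],
    [[0.02,0.029,-0.01],0.105],
    [[0.02,0.029,-0.01],0.105],
    [[0.02,0.029,-0.01],0.105],
    [[0.0234,0.03,-0.01],0.112],
    [[0,0,0],0],
    [[0,0,0],0]
  ],
  "fingers": 0.6,
  "squeeze": 60
}}

```text
time_s: 2.17
eef_pos: [0.4654, -0.2871, 0.1608]
tool_rot: [0.0, 0.719, -0.695, -0.0]
ft_force: [0.3, -0.4, 0.4]
gripper_width: 0.603
grip_force: 0.0
```

Emit:
{"op": "jog_arm", "data": {
  "plan": [
    [[-0.001,-0.002,-0.025],0],
    [[0,0,-0.025],0],
    [[0,0,-0.025],0],
    [[0,0,-0.015],0],
    [[0,0,-0.01],0],
    [[0,0,0],0],
    [[0,0,0],0],
    [[0,0,0],0]
  ]
}}

```text
time_s: 2.83
eef_pos: [0.4642, -0.2914, 0.0625]
tool_rot: [-0.0, 0.717, -0.697, 0.001]
ft_force: [0.6, -0.2, -0.2]
gripper_width: 0.604
grip_force: 0.0
```

Emit:
{"op": "jog_arm", "data": {
  "plan": [
    [[0,0,0],0],
    [[0,0,0],0],
    [[0,0,0],0],
    [[0,0,0],0],
    [[0,0,0],0],
    [[0,0,0],0],
    [[0,0,0],0],
    [[0,0,0],0]
  ],
  "fingers": 0
}}

```text
time_s: 3.5
eef_pos: [0.464, -0.2908, 0.0621]
tool_rot: [-0.0, 0.718, -0.696, 0.001]
ft_force: [-1.1, 1.4, 6.6]
gripper_width: 0.104
grip_force: 59.7
```

Emit:
{"op": "jog_arm", "data": {
  "plan": [
    [[0,0,0.015],0],
    [[0,0,0.025],0],
    [[0,0,0.03],0],
    [[0,0,0.03],0],
    [[0,0,0.028],0],
    [[0.005,0.009,0.01],0.05],
    [[0.016,0.028,0],0.12],
    [[0.016,0.028,0],0.12],
    [[0.016,0.028,0],0.12],
    [[0.016,0.028,0],0.12],
    [[0.016,0.028,0],0.12],
    [[0.016,0.028,0],0.12],
    [[0.016,0.028,0],0.12],
    [[0.016,0.028,0],0.12],
    [[0.016,0.028,0],0.12],
    [[0.016,0.028,0],0.12],
    [[0.016,0.028,0],0.12],
    [[0.016,0.028,0],0.12],
    [[0,0,0],0],
    [[0,0,0],0]
  ]
}}

```text
time_s: 5.17
eef_pos: [0.6607, 0.056, 0.1982]
tool_rot: [0.0, 1.0, -0.024, -0.001]
ft_force: [-1.2, 0.8, -1.2]
gripper_width: 0.106
grip_force: 59.3
```

```bash
python3 - <<'E'
from m import *
s=robot.observe();print(s["time_s"],s["eef_pos"],s["tool_rot"],s["ft_force"],s["grip_force"],s["q"])
for n in ["top","side"]:
    im,d,P=snap(n,n+"1");h=cv2.cvtColor(im,cv2.COLOR_RGB2HSV)
    k=(h[...,0]<16)&(h[...,1]>150)&(P[...,2]>.16)&(abs(P[...,0]-.66)<.06)&(abs(P[...,1]-.05)<.06)
    print(n,k.sum(),P[k].mean(0) if k.any() else '',np.percentile(P[k],[2,98],axis=0).ravel() if k.any() else '')
a=cv2.imread("pics/top1.png")[140:240,200:300];b=cv2.imread("pics/side1.png")[120:240,190:310]
cv2.imwrite("pics/c.png",np.hstack([cv2.resize(a,(400,400),interpolation=3),cv2.resize(b,(400,400),interpolation=3)]))
E
```

```text
5.1667 [0.6607 0.056  0.1982] [ 0.0002  0.9997 -0.0244 -0.0007] [-1.1678  0.8026 -1.1642] 59.338608384132385 [ 0.3778  0.361  -0.0615 -0.0003 -1.1498  1.1444]
top 24 [0.6387 0.0545 0.2429] [0.6231 0.048  0.1986 0.6453 0.0593 0.3366]
side 43 [0.651  0.0588 0.2101] [0.6446 0.0527 0.1925 0.6736 0.0651 0.227 ]
```

View pics/c.png

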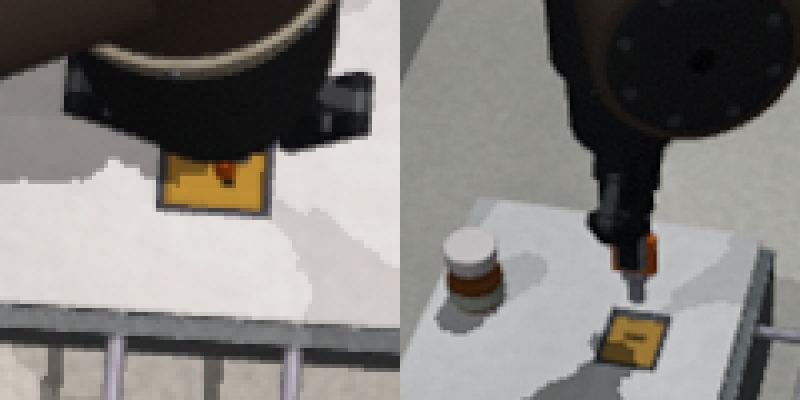

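The key is held upright in the jaws, with the blade above the window: tip about (638,300) and slot (634,337) in the side half of the crop. I'll check where the tip falls relative to the slot.

```bash
python3 - <<'E'
from m import *
im=cv2.imread("pics/side1.png");print(im[196:214,254:270].max(-1))
for z,uv in((.155,(261.4,210)),(.167,(261.2,206)),(.12,(260.2,221.1))):print(plane("side",uv,z))
E
```

```text
[[ 69  34  12  11  10  10   7  36  58  53  76  86  71 163 200 193]
 [ 76  36  10  14  14  13   9  30  56  46  72  86  71 161 197 192]
 [ 87  42  12  11  12  15  11  26  54  49  75  84  71 160 198 191]
 [ 92  43  11  11  11  15  10  25  54  51  76  85  70 158 195 188]
 [103  69  49  35  17  18  15  33  57  62  79  85  71 160 196 189]
 [168 147 100  62  59  57  55  65  71  80  84  81  83 163 195 188]
 [196 193 127  65  69  70  69  78  76  66  92 108 143 182 193 187]
 [192 195 149  96  76  70  71  77  75  57 116 161 186 193 191 189]
 [190 192 180 157 101  62  58  62  60  91 160 193 193 190 190 191]
 [189 191 194 181 114  63  62  63  55 142 189 192 189 189 189 189]
 [187 189 192 192 130  68  72  71  59 144 188 190 190 190 189 188]
 [187 187 190 198 137  69  71  72  56 127 180 190 190 188 190 189]
 [187 189 192 198 135  68  71  69  59 128 182 193 190 188 189 188]
 [189 189 194 198 141  72  68  68  58 127 182 193 191 190 189 188]
 [190 191 192 198 181 135  94  83  95 156 189 193 192 192 192 192]
 [173 190 199 200 201 187 171 166 170 188 194 193 191 191 192 183]
 [107 124 143 149 157 174 183 195 202 199 197 195 193 193 183 172]
 [ 46  62  71  70  82 102 110 128 137 141 145 153 171 170 169 171]]
[[0.6592 0.0533 0.155 ]]
[[0.6597 0.0511 0.167 ]]
[[0.6625 0.0592 0.12  ]]
```

Emit:
{"op": "jog_arm", "data": {
  "plan": [
    [[0.001,0.002,-0.01],0],
    [[0,0,-0.01],0],
    [[0,0,-0.006],0],
    [[0,0,-0.003],0],
    [[0,0,0],0],
    [[0,0,0],0]
  ]
}}

```text
time_s: 5.77
eef_pos: [0.6614, 0.0559, 0.1701]
tool_rot: [0.0, 1.0, -0.026, -0.0]
ft_force: [0.1, 0.5, -1.0]
gripper_width: 0.103
grip_force: 59.3
```

Emit:
{"op": "jog_arm", "data": {
  "plan": [
    [[0,0,-0.002],0],
    [[0,0,-0.002],0],
    [[0,0,-0.001],0],
    [[0,0,-0.001],0],
    [[0,0,0],0]
  ]
}}

```text
time_s: 6.18
eef_pos: [0.6614, 0.0563, 0.1641]
tool_rot: [0.0, 1.0, -0.025, -0.0]
ft_force: [0.1, -0.1, -0.9]
gripper_width: 0.111
grip_force: 59.3
```

Emit:
{"op": "jog_arm", "data": {
  "plan": [
    [[0.0005,0.0015,0],0],
    [[0,0,-0.001],0],
    [[0,0,-0.001],0],
    [[0,0,-0.001],0],
    [[0,0,0],0]
  ]
}}

```text
time_s: 6.6
eef_pos: [0.6619, 0.0578, 0.161]
tool_rot: [0.0, 1.0, -0.025, -0.0]
ft_force: [-0.0, 0.4, -0.9]
gripper_width: 0.102
grip_force: 59.3
```

Emit:
{"op": "jog_arm", "data": {
  "plan": [
    [[0,0,-0.001],0],
    [[0,0,-0.001],0],
    [[0,0,-0.001],0],
    [[0,0,0],0]
  ]
}}

```text
time_s: 6.93
eef_pos: [0.6619, 0.0577, 0.158]
tool_rot: [0.0, 1.0, -0.025, -0.0]
ft_force: [0.2, -0.2, -0.8]
gripper_width: 0.106
grip_force: 59.3
```

The tip is already 5 mm below the brass face with no force, so it is in the slot. I'll keep going down gently.

Emit:
{"op": "jog_arm", "data": {
  "plan": [
    [[0,0,-0.002],0],
    [[0,0,-0.002],0],
    [[0,0,-0.002],0],
    [[0,0,-0.002],0],
    [[0,0,0],0]
  ]
}}

```text
time_s: 7.35
eef_pos: [0.6618, 0.0578, 0.1497]
tool_rot: [0.0, 1.0, -0.025, -0.0]
ft_force: [0.8, 0.6, -0.0]
gripper_width: 0.104
grip_force: 59.3
```

Emit:
{"op": "jog_arm", "data": {
  "plan": [
    [[0,0,-0.002],0],
    [[0,0,-0.002],0],
    [[0,0,-0.002],0],
    [[0,0,-0.002],0],
    [[0,0,0],0]
  ]
}}

```text
time_s: 7.77
eef_pos: [0.6618, 0.0578, 0.1417]
tool_rot: [0.0, 1.0, -0.025, -0.0]
ft_force: [0.4, -0.5, -1.1]
gripper_width: 0.104
grip_force: 59.3
```

Emit:
{"op": "jog_arm", "data": {
  "plan": [
    [[0,0,-0.001],0],
    [[0,0,-0.001],0],
    [[0,0,-0.001],0],
    [[0,0,0],0]
  ]
}}

```text
time_s: 8.1
eef_pos: [0.662, 0.0577, 0.1391]
tool_rot: [0.0, 1.0, -0.025, -0.0]
ft_force: [-0.1, -0.0, -0.7]
gripper_width: 0.103
grip_force: 59.3
```

Emit:
{"op": "jog_arm", "data": {
  "plan": [
    [[0,0,-0.001],0],
    [[0,0,-0.0005],0],
    [[0,0,0],0]
  ]
}}

```text
time_s: 8.35
eef_pos: [0.662, 0.0578, 0.1377]
tool_rot: [0.0, 1.0, -0.025, -0.0]
ft_force: [0.9, -0.6, -1.2]
gripper_width: 0.105
grip_force: 59.3
```

Emit:
{"op": "jog_arm", "data": {
  "plan": [
    [[0,0,-0.0005],0],
    [[0,0,-0.0005],0],
    [[0,0,0],0]
  ]
}}

```text
time_s: 8.6
eef_pos: [0.6621, 0.0578, 0.1371]
tool_rot: [0.0, 1.0, -0.025, 0.0]
ft_force: [-0.2, 0.5, 1.3]
gripper_width: 0.104
grip_force: 59.7
```

Emit:
{"op": "jog_arm", "data": {
  "plan": [
    [[0,0,-0.0005],0],
    [[0,0,0],0]
  ]
}}

```text
time_s: 8.77
eef_pos: [0.6622, 0.0577, 0.137]
tool_rot: [0.0, 1.0, -0.025, 0.0]
ft_force: [-0.8, -0.4, 3.3]
gripper_width: 0.1
grip_force: 60.2
```

Emit:
{"op": "jog_arm", "data": {
  "plan": [
    [[0,0,-0.0005],0],
    [[0,0,0],0]
  ]
}}

```text
time_s: 8.93
eef_pos: [0.6622, 0.0577, 0.1369]
tool_rot: [0.0, 1.0, -0.025, 0.0]
ft_force: [-2.4, -0.4, 6.9]
gripper_width: 0.104
grip_force: 60.6
```

The key is home: the height matches and the force is about 7 N. Now I'll turn it clockwise.

Emit:
{"op": "jog_arm", "data": {
  "plan": [
    [[0,0,0],-0.06],
    [[0,0,0],-0.1],
    [[0,0,0],-0.1],
    [[0,0,0],-0.04],
    [[0,0,0],0]
  ]
}}

```text
time_s: 9.35
eef_pos: [0.6626, 0.0581, 0.137]
tool_rot: [-0.0, 0.984, -0.176, 0.001]
ft_force: [-1.5, 0.7, 5.8]
gripper_width: 0.103
grip_force: 60.4
```

```bash
cat > o.py <<'E'
import numpy as np
from cell import robot
s=robot.observe();r=s["tool_rot"];print(s["time_s"],"yaw",2*np.arctan2(r[2],r[1]),np.round(s["ft_force"],2),np.round(s["ft_torque"],3),np.round(s["eef_pos"],4))
E
python3 o.py
```

```text
9.35 yaw -0.3532173241863306 [-1.55  0.72  5.78] [0.504 0.787 0.028] [0.6626 0.0581 0.137 ]
```

Emit:
{"op": "jog_arm", "data": {
  "plan": [
    [[0,0,0],-0.1],
    [[0,0,0],-0.1],
    [[0,0,0],-0.1],
    [[0,0,0],-0.1],
    [[0,0,0],-0.1],
    [[0,0,0],-0.1],
    [[0,0,0],-0.1],
    [[0,0,0],-0.1],
    [[0,0,0],0]
  ]
}}

```text
time_s: 10.1
eef_pos: [0.6624, 0.058, 0.137]
tool_rot: [-0.001, 0.837, -0.547, 0.001]
ft_force: [-2.7, 1.1, 7.1]
gripper_width: 0.104
grip_force: 60.5
```

```bash
python3 o.py
```

```text
10.1 yaw -1.1565965065295627 [-2.68  1.08  7.08] [ 0.39   0.919 -0.009] [0.6624 0.058  0.137 ]
```

Emit:
{"op": "jog_arm", "data": {
  "plan": [
    [[0,0,0],-0.05],
    [[0,0,0],-0.05],
    [[0,0,0],-0.03],
    [[0,0,0],0]
  ]
}}

```text
time_s: 10.43
eef_pos: [0.6624, 0.058, 0.137]
tool_rot: [-0.001, 0.801, -0.598, 0.0]
ft_force: [-3.1, 0.8, 6.7]
gripper_width: 0.109
grip_force: 60.5
```

```bash
python3 o.py
```

```text
10.4333 yaw -1.2823243926052763 [-3.11  0.84  6.74] [0.383 0.973 0.074] [0.6624 0.058  0.137 ]
```

Emit:
{"op": "jog_arm", "data": {
  "plan": [
    [[0,0,0],-0.03],
    [[0,0,0],-0.02],
    [[0,0,0],0]
  ]
}}

```text
time_s: 10.68
eef_pos: [0.6624, 0.058, 0.137]
tool_rot: [-0.001, 0.786, -0.618, 0.0]
ft_force: [-2.7, 1.4, 7.0]
gripper_width: 0.103
grip_force: 60.5
```

```bash
python3 o.py
```

```text
10.6833 yaw -1.331674803756369 [-2.69  1.37  7.01] [0.406 0.967 0.036] [0.6624 0.058  0.137 ]
```

Emit:
{"op": "jog_arm", "data": {
  "plan": [
    [[0,0,0],-0.02],
    [[0,0,0],-0.02],
    [[0,0,0],0]
  ]
}}

```text
time_s: 10.93
eef_pos: [0.6624, 0.058, 0.137]
tool_rot: [-0.001, 0.774, -0.633, 0.0]
ft_force: [-3.0, 1.2, 6.5]
gripper_width: 0.108
grip_force: 60.5
```

```bash
python3 o.py
```

```text
10.9333 yaw -1.3715582850534875 [-2.98  1.24  6.53] [0.429 0.992 0.085] [0.6624 0.058  0.137 ]
```

Emit:
{"op": "jog_arm", "data": {
  "plan": [
    [[0,0,0],-0.02],
    [[0,0,0],0]
  ]
}}

```text
time_s: 11.1
eef_pos: [0.6624, 0.058, 0.137]
tool_rot: [-0.001, 0.768, -0.641, 0.0]
ft_force: [-1.6, 1.1, 7.0]
gripper_width: 0.105
grip_force: 60.5
```

```bash
python3 o.py
```

```text
11.1 yaw -1.3914582441350194 [-1.64  1.11  6.97] [0.342 0.993 0.024] [0.6624 0.058  0.137 ]
```

Emit:
{"op": "jog_arm", "data": {
  "plan": [
    [[0,0,0],-0.02],
    [[0,0,0],0]
  ]
}}

```text
time_s: 11.27
eef_pos: [0.6624, 0.058, 0.137]
tool_rot: [-0.001, 0.761, -0.649, 0.0]
ft_force: [-2.9, 0.4, 7.4]
gripper_width: 0.101
grip_force: 60.5
```

```bash
python3 o.py
```

```text
11.2667 yaw -1.4114414712368653 [-2.86  0.41  7.38] [0.406 0.987 0.097] [0.6624 0.058  0.137 ]
```

Emit:
{"op": "jog_arm", "data": {
  "plan": [
    [[0,0,0],-0.015],
    [[0,0,0],0]
  ]
}}

```text
time_s: 11.43
eef_pos: [0.6624, 0.058, 0.137]
tool_rot: [-0.001, 0.756, -0.654, 0.0]
ft_force: [-1.5, 0.8, 6.9]
gripper_width: 0.104
grip_force: 60.5
```

```bash
python3 o.py
```

```text
11.4333 yaw -1.4262023591946018 [-1.53  0.81  6.91] [0.392 1.021 0.03 ] [0.6624 0.058  0.137 ]
```

Emit:
{"op": "jog_arm", "data": {
  "plan": [
    [[0,0,0],-0.012],
    [[0,0,0],0]
  ]
}}

```text
time_s: 11.6
eef_pos: [0.6624, 0.058, 0.1369]
tool_rot: [-0.001, 0.752, -0.659, 0.0]
ft_force: [-2.4, 0.7, 7.1]
gripper_width: 0.11
grip_force: 60.5
```

```bash
python3 o.py
```

```text
11.6 yaw -1.4380096201064005 [-2.36  0.74  7.11] [0.343 0.986 0.042] [0.6624 0.058  0.1369]
```

Emit:
{"op": "jog_arm", "data": {
  "plan": [
    [[0,0,0],-0.012],
    [[0,0,0],0]
  ]
}}

```text
time_s: 11.77
eef_pos: [0.6624, 0.058, 0.137]
tool_rot: [-0.001, 0.749, -0.663, 0.0]
ft_force: [-2.1, 1.1, 6.9]
gripper_width: 0.098
grip_force: 60.5
```

```bash
python3 o.py
```

```text
11.7667 yaw -1.449971530322393 [-2.14  1.1   6.87] [0.431 1.003 0.02 ] [0.6624 0.058  0.137 ]
```

Emit:
{"op": "jog_arm", "data": {
  "plan": [
    [[0,0,0],-0.012],
    [[0,0,0],0]
  ]
}}

```text
time_s: 11.93
eef_pos: [0.6624, 0.058, 0.137]
tool_rot: [-0.001, 0.745, -0.668, 0.0]
ft_force: [-2.0, 1.4, 7.5]
gripper_width: 0.107
grip_force: 60.5
```

```bash
python3 o.py
```

```text
11.9333 yaw -1.4619907270084678 [-2.04  1.36  7.55] [0.389 1.007 0.04 ] [0.6624 0.058  0.137 ]
```

Emit:
{"op": "jog_arm", "data": {
  "plan": [
    [[0,0,0],-0.012],
    [[0,0,0],0]
  ]
}}

```text
time_s: 12.1
eef_pos: [0.6624, 0.058, 0.1369]
tool_rot: [-0.001, 0.741, -0.672, 0.0]
ft_force: [-3.1, 1.0, 6.9]
gripper_width: 0.102
grip_force: 60.5
```

```bash
python3 o.py
```

```text
12.1 yaw -1.4739589416539267 [-3.12  0.98  6.9 ] [0.441 1.019 0.109] [0.6624 0.058  0.1369]
```

Emit:
{"op": "jog_arm", "data": {
  "plan": [
    [[0,0,0],-0.012],
    [[0,0,0],0]
  ]
}}

```text
time_s: 12.27
eef_pos: [0.6624, 0.058, 0.1369]
tool_rot: [-0.001, 0.736, -0.676, 0.0]
ft_force: [-3.2, 1.2, 6.7]
gripper_width: 0.103
grip_force: 60.5
```

```bash
python3 o.py
```

```text
12.2667 yaw -1.4858890308554522 [-3.22  1.15  6.71] [0.376 0.992 0.158] [0.6624 0.058  0.1369]
```

Emit:
{"op": "jog_arm", "data": {
  "plan": [
    [[0,0,0],0]
  ]
}}

```text
time_s: 12.35
eef_pos: [0.6624, 0.058, 0.137]
tool_rot: [-0.001, 0.737, -0.676, 0.0]
ft_force: [-2.5, 0.5, 7.5]
gripper_width: 0.102
grip_force: 60.5
```

```bash
python3 o.py
```

```text
12.35 yaw -1.4852405045742716 [-2.53  0.52  7.51] [0.318 0.978 0.166] [0.6624 0.058  0.137 ]
```

Emit:
{"op": "jog_arm", "data": {
  "plan": [
    [[0,0,0],-0.008],
    [[0,0,0],0]
  ]
}}

```text
time_s: 12.52
eef_pos: [0.6624, 0.058, 0.137]
tool_rot: [-0.001, 0.734, -0.679, 0.0]
ft_force: [-2.9, 1.1, 6.9]
gripper_width: 0.106
grip_force: 60.5
```

```bash
python3 o.py
```

```text
12.5167 yaw -1.4935376169734893 [-2.94  1.09  6.94] [0.398 1.028 0.175] [0.6624 0.058  0.137 ]
```

The twist has risen to about 0.17 N m at the stop. I'll ease it off slightly within the play, then let go and rise.

Emit:
{"op": "jog_arm", "data": {
  "plan": [
    [[0,0,0],0.015],
    [[0,0,0],0]
  ]
}}

```text
time_s: 12.68
eef_pos: [0.6624, 0.058, 0.1369]
tool_rot: [-0.001, 0.739, -0.673, 0.0]
ft_force: [-2.9, 1.7, 7.0]
gripper_width: 0.107
grip_force: 60.5
```

Emit:
{"op": "jog_arm", "data": {
  "plan": [
    [[0,0,0],0],
    [[0,0,0],0],
    [[0,0,0],0],
    [[0,0,0],0],
    [[0,0,0.002],0],
    [[0,0,0.01],0],
    [[0,0,0.02],0],
    [[0,0,0.03],0],
    [[0,0,0.03],0],
    [[0,0,0.02],0]
  ],
  "fingers": 0.45
}}

```text
time_s: 13.52
eef_pos: [0.6629, 0.0577, 0.252]
tool_rot: [-0.001, 0.739, -0.674, 0.001]
ft_force: [1.4, -0.1, 0.7]
gripper_width: 0.449
grip_force: 0.0
```

Emit:
{"op": "jog_arm", "data": {
  "plan": [
    [[-0.03,0.002,0],0],
    [[-0.03,0.002,0],0],
    [[-0.03,0.002,0],0],
    [[-0.03,0.002,0],0],
    [[-0.006,0.004,0],0],
    [[0,0,0],0]
  ],
  "fingers": 0.35
}}

```text
time_s: 14.02
eef_pos: [0.5348, 0.0701, 0.2497]
tool_rot: [-0.001, 0.739, -0.673, 0.0]
ft_force: [0.4, 0.0, -0.0]
gripper_width: 0.351
grip_force: 0.0
```

```bash
python3 o.py; python3 - <<'E'
from m import *
for n in ["top","side"]:
    im,d,P=snap(n,n+"2");h=cv2.cvtColor(im,cv2.COLOR_RGB2HSV);x,y,z=P[...,0],P[...,1],P[...,2]
    k=(h[...,0]<16)&(h[...,1]>150)&(abs(x-.662)<.04)&(abs(y-.058)<.04)&(z>.13)
    if k.sum()>4:print(n,k.sum(),P[k].mean(0),rect(P[k&(z>.155)]),z[k].max(),np.percentile(z[k],95))
    for q in ["drawer_handle"]:
        for r in robot.regions_of(n,q)[:1]:
            m=r["mask"]&(z>.09)&(z<.125)&(x<.545);print(q,r["confidence"],rect(P[m]),np.median(P[m],0))
a=cv2.imread("pics/top2.png")[100:280,180:330];b=cv2.imread("pics/side2.png")[120:300,180:330]
cv2.imwrite("pics/d.png",np.hstack([cv2.resize(a,(400,480),interpolation=3),cv2.resize(b,(400,480),interpolation=3)]))
E
```

```text
14.0167 yaw -1.4777193868132363 [ 0.42  0.01 -0.04] [ 0.023 -0.031 -0.008] [0.5348 0.0701 0.2497]
drawer_handle 0.55 (array([0.5293, 0.023 ]), array([6.0843, 2.0191]), 1.417301893234253) [0.5293 0.023  0.1075]
side 67 [0.6611 0.0669 0.1551] (array([0.6623, 0.0599]), array([ 7.3521, 34.0025]), 9.677184104919434) 0.1685119645136829 0.16628466227905891
drawer_handle 0.63 (array([0.5353, 0.0701]), array([96.8841, 18.9729]), 89.85213470458984) [0.5331 0.0646 0.1091]
```

View pics/d.png

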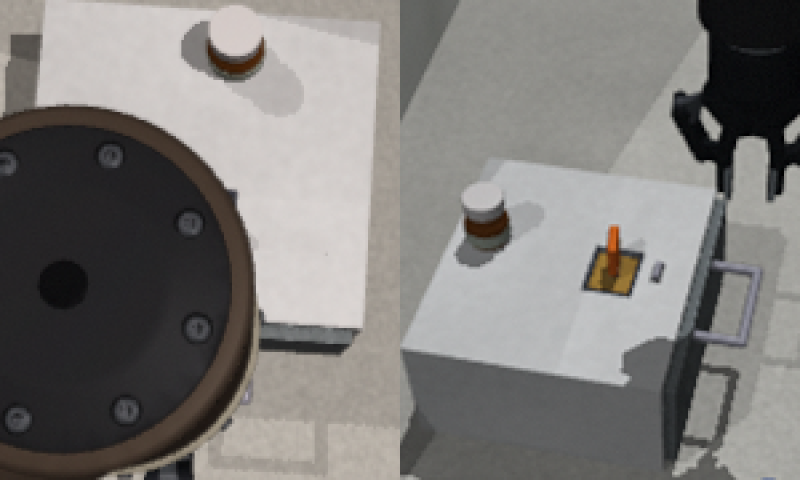

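The key stands upright in the turned lock, with its head seen edge-on at (614,250). A small grey tab has appeared on the cabinet top at (657,271), probably the raised bolt. I'll check its height and the bar's exact x.

```bash
python3 - <<'E'
from m import *
for n in ["side"]:
    im,d,P=snap(n);x,y,z=P[...,0],P[...,1],P[...,2]
    u=int(180+257*150/400);v=int(120+271*180/480)
    print(np.round(z[v-4:v+5,u-3:u+4],3));print(P[v,u],im[v-3:v+4,u-2:u+3].max(-1))
    b=(x>.5)&(x<.56)&(z>.095)&(z<.12)&(abs(y-.07)<.03)
    print(b.sum(),np.percentile(P[b],[3,50,97],axis=0))
E
```

```text
[[0.128 0.129 0.124 0.132 0.127 0.124 0.124]
 [0.125 0.127 0.134 0.13  0.131 0.126 0.124]
 [0.128 0.128 0.129 0.131 0.133 0.126 0.126]
 [0.126 0.127 0.127 0.133 0.127 0.124 0.124]
 [0.125 0.129 0.131 0.128 0.127 0.126 0.125]
 [0.123 0.134 0.132 0.132 0.125 0.125 0.129]
 [0.125 0.13  0.134 0.129 0.123 0.124 0.124]
 [0.127 0.129 0.125 0.129 0.126 0.127 0.127]
 [0.128 0.128 0.125 0.126 0.129 0.127 0.123]]
[0.6215 0.0601 0.1284] [[198 182 165 156 150]
 [190 155 145 133  88]
 [168 136 145 121  78]
 [158 136 152 103 114]
 [147 141 145  89 138]
 [130 113 110  83 157]
 [ 92  64  68 108 179]]
72 [[0.527  0.0428 0.1062]
 [0.5318 0.0711 0.1094]
 [0.5372 0.0989 0.1127]]
```

Emit:
{"op": "jog_arm", "data": {
  "plan": [
    [[-0.003,0,-0.03],-0.07],
    [[0,0,-0.035],-0.065],
    [[0,0,-0.035],0],
    [[0,0,-0.03],0],
    [[0,0,-0.02],0],
    [[0,0,-0.014],0],
    [[0,0,0],0],
    [[0,0,0],0]
  ]
}}

```text
time_s: 14.93
eef_pos: [0.5332, 0.0694, 0.0829]
tool_rot: [-0.001, -0.692, 0.722, 0.0]
ft_force: [0.0, -0.4, 0.8]
gripper_width: 0.351
grip_force: 0.0
```

Emit:
{"op": "jog_arm", "data": {
  "plan": [
    [[0,0,0],0],
    [[0,0,0],0],
    [[0,0,0],0],
    [[0,0,0],0],
    [[0,0,0],0],
    [[0,0,0],0]
  ],
  "fingers": 0,
  "squeeze": 40
}}

```text
time_s: 15.43
eef_pos: [0.5307, 0.0697, 0.0844]
tool_rot: [-0.001, -0.691, 0.722, 0.001]
ft_force: [-10.8, 3.5, 3.7]
gripper_width: 0.102
grip_force: 39.0
```

Emit:
{"op": "jog_arm", "data": {
  "plan": [
    [[-0.005,0.0002,0],0],
    [[-0.008,0.0004,0],0],
    [[-0.008,0.0004,0],0],
    [[0,0,0],0]
  ]
}}

```text
time_s: 15.77
eef_pos: [0.5108, 0.0706, 0.0844]
tool_rot: [0.0, -0.692, 0.722, 0.0]
ft_force: [-2.8, -1.6, 0.4]
gripper_width: 0.095
grip_force: 39.8
```

Emit:
{"op": "jog_arm", "data": {
  "plan": [
    [[-0.01,0.0005,0],0],
    [[-0.01,0.0005,0],0],
    [[-0.01,0.0005,0],0],
    [[-0.01,0.0005,0],0],
    [[-0.01,0.0005,0],0],
    [[-0.01,0.0005,0],0],
    [[-0.006,0.0002,0],0],
    [[0,0,0],0],
    [[0,0,0],0]
  ]
}}

```text
time_s: 16.52
eef_pos: [0.4455, 0.0736, 0.0843]
tool_rot: [-0.0, -0.692, 0.722, 0.0]
ft_force: [-3.6, -4.6, 4.1]
gripper_width: 0.101
grip_force: 40.4
```

Emit:
{"op": "jog_arm", "data": {
  "plan": [
    [[0,0,0],0],
    [[0,0,0],0],
    [[0,0,0],0],
    [[0,0,0],0],
    [[0,0,0],0],
    [[0,0,0.02],0],
    [[0,0,0.03],0],
    [[0,0,0.03],0],
    [[0,0,0.03],0],
    [[0,0,0.03],0],
    [[0,-0.03,0.02],0],
    [[0,-0.04,0],0],
    [[0,-0.04,0],0],
    [[0,-0.04,0],0],
    [[0,-0.04,0],0],
    [[0,-0.04,0],0],
    [[0,0,0],0]
  ],
  "fingers": 0.35
}}

```text
time_s: 17.93
eef_pos: [0.4454, -0.1613, 0.2436]
tool_rot: [-0.001, -0.69, 0.724, -0.0]
ft_force: [0.2, 1.3, -0.1]
gripper_width: 0.35
grip_force: 0.0
```

```bash
python3 - <<'E'
from m import *
for n in ["top","side"]:
    im,d,P=snap(n,n+"3");h=cv2.cvtColor(im,cv2.COLOR_RGB2HSV);x,y,z=P[...,0],P[...,1],P[...,2]
    k=(h[...,0]<16)&(h[...,1]>150)&(abs(x-.662)<.04)&(abs(y-.058)<.04)&(z>.13)
    print(n,k.sum(),P[k].mean(0),rect(P[k&(z>.155)]),np.percentile(z[k],[50,97]))
    b=(x>.4)&(x<.5)&(z>.095)&(z<.12)&(abs(y-.07)<.03);print("bar",b.sum(),np.percentile(P[b],[3,50,97],axis=0))
a=cv2.imread("pics/top3.png")[90:310,60:360];b=cv2.imread("pics/side3.png")[120:400,180:380]
cv2.imwrite("pics/e.png",np.hstack([cv2.resize(a,(410,300),interpolation=3),cv2.resize(b,(214,300),interpolation=3)]))
E
python3 o.py
```

```text
top 131 [0.6598 0.0578 0.1571] (array([0.6615, 0.0581]), array([10.2649, 31.8058]), 9.132645606994629) [0.162  0.1653]
bar 146 [[0.4899 0.0411 0.1149]
 [0.4951 0.0668 0.1177]
 [0.4997 0.0966 0.1196]]
side 66 [0.661  0.0671 0.155 ] (array([0.6619, 0.0619]), array([ 7.4612, 31.3791]), 10.207826614379883) [0.1588 0.1677]
bar 124 [[0.4427 0.0414 0.1038]
 [0.4504 0.0705 0.1105]
 [0.4988 0.0976 0.1198]]
18.0333 yaw 4.665147830661412 [-0.79  0.68  1.13] [ 0.055  0.058 -0.029] [ 0.4456 -0.1577  0.2435]
```

View pics/e.png

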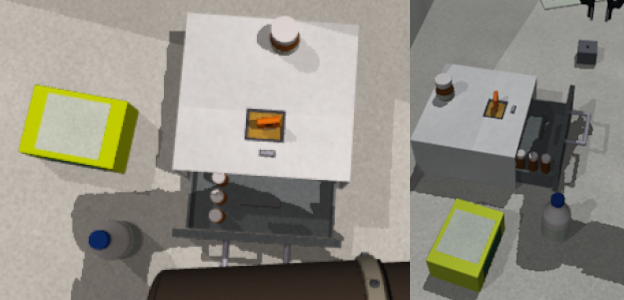

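The drawer stands open about 86 mm with its bar at about x 0.445. The key is upright and home (head top about 0.165), turned about 78°, and the bottle, jar and box are where they were. The arm is clear, so I'll hand in.

```bash
python3 -c "
from cell import robot
print(robot.close_job())"
```

```text
the job is handed in; nothing more can be done
None
```

The key is fully home in the lock and turned to its stop, the drawer is open about 86 mm, and everything is let go; the bottle, jar and kit box look undisturbed in the final pictures, and I handed the job in at about 18 s (no verdict returned).

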